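# Draw the filter plate out of the air cleaner and hold it over the tray

## Robot

A 6-joint arm with a two-finger parallel gripper is mounted at the origin on the work surface. World frame = base frame: x ahead of the robot, y to its left, z up, the work surface at z = 0. Lengths are in mm, angles in rad, forces in N, time in s.
With the tool pointing down it reaches from about 325 to 775 mm from the base axis. Payload 5.5 kg.
Tool frame: the origin (TCP) lies at the very end of the fingers, on their centre line; the grasp point (between the pads) lies 19 mm behind it; z points along the fingers, y is the direction in which the jaws open and shut (so a half turn about z gives the same grasp; the last joint's range is limited). The gripper opens to 85 mm and grips with 20 to 120 N. Pads are 22 mm wide; open, the fingers measure 114 mm over their backs; the gripper's body (76 mm by 85 mm) begins 54 mm behind the grasp point. The pads swing forward as they close: fully open they stand 13 mm farther back than shut.
Start: joints at [-1.305, 0.091, 1.231, -0, 1.82, -0.057], TCP at [190.334, -569.025, 231.275] pointing down, gripper open.
Joint ranges: [-2.87, 2.87], [-0.86, 2.18], [0.17, 2.46], [-1.51, 4.65], [0.06, 2.69], [-2.65, 2.65]. Speed limits (rad/s): [2.57, 2.57, 3.01, 3.14, 3.14, 3.14].

## Interface

Orientations are given as a rotation vector (axis times angle).
In Python, from station import r, vision, order gives the robot as it stands.
- The arm moves only by the tool step_arm, never from a script. Its argument "deltas" is one flat list of numbers, 7 for each row, row after row: the finger opening in cm, from 0 to 8.54, then the shift along the tool's x, y, z in cm, then the turn, a rotation vector about the tool's x, y, z in rad. In form: [claw, dx, dy, dz, wx, wy, wz, claw, dx, dy, dz, wx, wy, wz, ...]. A call has 1 to 10 rows; each row shifts and turns the commanded pose from where the row before left it, along the tool's axes as they then stand; what a row does not reach is not made up. A row lasts 1/10 s, in which the tool goes at most 50 mm and 8.59 degrees, less where a joint would pass 70% of its speed; a pose out of reach is approached as far as the arm can. A call with a gripper value outside its range is refused whole. The fingers move at their own pace and stop on an object; the grip force is fixed at half the most. Time passes only in rows, so rows that do not move let the fingers close. It gives the time, the measured TCP pose, the force and the opening at its end, in the units of the state.
- r.sense(): the state, without advancing time (a new reading comes with each control period).
- vision.get_image(name): name is "scene" or "side" or "wrist"; returns the picture (400x640x3 uint8, red, green, blue); there is no depth.
- vision.camera_params(name): a dict with "fx", "fy", "cx", "cy" (pixels), "dist_coeffs" ([k1, k2, p1, p2, k3] as OpenCV has them; the pictures are not rectified), "world_from_camera" (4x4, takes a point from camera to world coordinates); the wrist camera has in their place "T_tool_cam" (4x4, takes a point from camera to tool coordinates, whose origin is the TCP and whose axes are the flange's). Camera axes: x right, y up, looking along -z (the intrinsics and any distortion apply to the point x, -y, -z); pixel columns grow to the right and rows downward; lengths in mm; the calibration is good to about 2 mm. A picture is of the moment at which its call begins: read the wrist's pose just before it. camera_params takes no time and is no camera call.
- order.finish_job(): hands the job in, once; it reports no verdict.
The state is a dict: "time_s": time; "joint_positions": joint angles; "qd": joint speeds; "tau": joint torques, N m; "eef_pos": TCP position; "orientation": TCP orientation; "wrist_force": force on the tool from outside, world axes, zero at the start; "torque": the same for the moment, N m; "width": finger opening in mm.
Only numpy, scipy, OpenCV 4.12 (cv2) and the standard library are available. Lean on these libraries where they do the work, as an engineer would, in place of code of your own. Each camera call takes 0.05 s, during which the arm holds its last target.

## Task

Open the top flap of the low white air cleaner and leave it standing open; slide the filter plate inside towards the cleaner's front, out from under the lip that covers its rear edge, then lift it out. Finish still holding the plate in the gripper, level and still, centred over the steel tray about a hand's width above it and touching nothing else; do not let go. Leave the crockery, bottles and other things on the table where they are.

Things in the scene. Friction and masses are not known exactly. Their poses are not given: they have to be found in the camera images.
- unit: low white air cleaner, fixed, 240 (x) x 210 (y) x 110 mm high. Origin: centre of underside; z up, -x its louvred front, nearer the robot. Under the flap a filter bay: floor at z 60 mm, open upward from x -110 to +50, y -79 to +79 mm, walls up to 110 mm. From x +50 to +76 mm it goes on as a 12 mm high pocket (z 60 to 72) under the fixed rear housing: the lip over the filter's rear edge
- flap (a joint): angle of the grey flap on the cleaner's top, rad: 0 shut, 1.57 upright, 1.9 end stop. Starts shut or slightly ajar (to 0.25). Stiff hinge: it stays at whatever angle it is left; 2 to 4 N at the handle moves it. The flap is 175 mm long (hinge to front edge), 190 mm wide, 8 mm thick; the bay lies under it
- flap_handle (a point): middle of the flap's steel bar handle: a round bar about 10 mm thick and 100 mm long on two end posts, parallel to the hinge, its centre line 35 mm off the flap's outer face and 13 mm back from the flap's front edge (with the flap shut: at x = -107 mm, z = 153.5 mm of the cleaner)
- flap_hinge (a point): point on the flap's hinge axis, which runs along the cleaner's y axis, at x = +55 mm, z = 110.5 mm of the cleaner. In the flap's frame the handle lies 162 mm towards the front edge and 43 mm outward from this point
- filter: filter plate: flat slotted aluminium plate 130 (x) x 150 (y) x 8 mm with an upright grey grip rib, about 140 g, lying flat on the bay floor, axes along the cleaner's. Origin: centre of the plate's underside, z up; at the start near x +5 mm, y 0 of the cleaner, its rear 17 to 23 mm under the lip. It has about 50 mm to slide forward and is clear of the lip after 25 mm
- filter_grip (a point): point on the filter's grip rib, 24 mm above the plate's underside. The rib is 10 mm thick (x), 50 mm long (y), reaches from 8 to 34 mm above the plate's underside and stands 20 mm in front (-x) of the plate's centre
- tray: shallow open steel tray, fixed to the table, 200 x 170 mm, 20 mm high, beside the cleaner on its left or its right. Origin: centre of its underside, on the table
- bowl: white ceramic bowl, 140 mm across, 60 mm high; not to be disturbed. Origin: centre of its underside
- mug: white mug, 76 mm across, 90 mm high; not to be disturbed. Origin: centre of its underside
- canister: wipes canister, 90 mm across, 170 mm high; not to be disturbed. Origin: centre of its underside
- pump: clear pump bottle, 68 mm across, 195 mm high; not to be disturbed. Origin: centre of its underside
- jar: amber glass jar with black cap, 72 mm across, 100 mm high; not to be disturbed. Origin: centre of its underside
- can: drinks can, 66 mm across, 120 mm high; not to be disturbed. Origin: centre of its underside
- spoon: spoon lying on the table; not to be disturbed. Origin: middle of its length, underneath

How it is judged (in metres and radians):
On the way, in this order (a step that is already met when the one before it is completed fails the run):
1. the flap is open (80 degrees or more) (value of joint flap above 1.4 rad), for 0.2 s.
2. the filter is drawn forward from under the lip (x of filter in the frame of unit below -0.011 m), for 0.1 s.
3. the filter is lifted clear out of the bay (z of filter in the frame of unit above 0.112 m), for 0.1 s.
At the end, for the whole second after the job is handed in: The filter is held in the fingers within 40 mm of the tray centre (from above), underside 60 to 240 mm over the table, within 15 deg of level, under 30 mm/s, touching nothing else; flap over 1.3 rad; no bystander moved over 40 mm or tipped. Ends holding (horizontal distance between filter and tray below 0.04 m and height (world z) of filter between 0.06 and 0.24 m and angle between filter's own z axis and vertical below 0.26 rad and linear speed of filter below 0.03 m/s and contact force between filter and the fingers above 1 N and contact force between filter and unit below 0.1 N and contact force between filter and tray below 0.1 N and contact force between filter and bowl below 0.1 N and contact force between filter and mug below 0.1 N and contact force between filter and canister below 0.1 N and contact force between filter and pump below 0.1 N and contact force between filter and jar below 0.1 N and contact force between filter and can below 0.1 N and contact force between filter and spoon below 0.1 N and value of joint flap above 1.3 rad and not (distance of any of bowl, mug, canister, pump, jar, can, spoon from where it was at the start of the episode above 0.04 m or angle between any of bowl, mug, canister, pump, jar, can's own z axis and vertical above 0.5 rad)); the arm keeps its last pose, push and grip.
It fails at once if a bystander is moved by more than 40 mm or tipped over (distance of any of bowl, mug, canister, pump, jar, can, spoon from where it was at the start of the episode above 0.04 m or angle between any of bowl, mug, canister, pump, jar, can's own z axis and vertical above 0.5 rad).
It also fails if it takes over 59 s, if anything falls off the work surface, if the arm or the gripper's body presses on something with over 40 N, if the wrist force passes 120 N, or if a joint passes its speed limit or range.

## Working session

There is one attempt and no reset: what is moved stays moved. The work goes in short steps, Python scripts to look and compute and a tool call to move; the robot and the scene stay as the last step left them, time stands still between calls to the robot, and variables do not carry over. Pictures are saved under pics/ and viewed, and the job is handed in when it is done.

Besides the shell and the picture viewer there is one more tool, called by a JSON object that holds its "method" and its "body". step_arm: Moves the arm, as the interface text tells. Its arguments: {"type":"object","properties":{"deltas":{"type":"array"}},"required":["deltas"]}

```bash
mkdir -p pics; ls; python3 - <<'E'
from station import r,vision,order
import cv2
s=r.sense();print(s)
for n in ["scene","side","wrist"]:
    im=vision.get_image(n);cv2.imwrite(f"pics/{n}0.png",im[:,:,::-1]);print(n,vision.camera_params(n))
E
```

```text
pics
{'time_s': 0.0, 'joint_positions': array([-1.30465903e+00,  9.19001746e-02,  1.23185834e+00,  2.16013518e-05,
        1.81980650e+00, -5.67365211e-02]), 'qd': array([-3.63886887e-04, -2.75313161e-04,  1.12133016e-04, -6.64187002e-04,
        9.39938340e-04,  6.42984390e-05]), 'tau': array([ 1.72618442e-03, -4.58717716e+01, -4.18030536e+01, -8.11603354e-05,
        1.15168869e-02,  1.87921887e-05]), 'eef_pos': array([ 190.28818042, -568.73748208,  230.1416861 ]), 'orientation': array([-3.09880402e+00, -5.04661475e-01,  2.90894509e-04]), 'wrist_force': array([ 0.03085432, -0.45029371, -0.59775522]), 'torque': array([ 0.00380498, -0.0065352 ,  0.02442588]), 'width': 85.503524472628}
scene {'fx': 475.00007726992993, 'fy': 475.00007726992993, 'cx': 317.6349598026863, 'cy': 196.26781885438956, 'dist_coeffs': array([-0.08574806,  0.        ,  0.        ,  0.        ,  0.        ]), 'world_from_camera': array([[ 4.75645368e-01, -6.13540802e-01,  6.30340518e-01,
         1.59291745e+03],
       [ 8.79610298e-01,  3.37346478e-01, -3.35384969e-01,
        -5.06302991e+02],
       [-6.87079
[... 569 characters left out ...]
  8.46533326e-01,  5.32335492e-01,
         6.95404131e+02],
       [ 0.00000000e+00,  0.00000000e+00,  0.00000000e+00,
         1.00000000e+00]])}
wrist {'fx': 295.4851654702054, 'fy': 295.4851654702054, 'cx': 323.0497070542007, 'cy': 200.94713316560322, 'dist_coeffs': array([-0.03776526,  0.        ,  0.        ,  0.        ,  0.        ]), 'T_tool_cam': array([[ 2.52669392e-04,  9.60988328e-01,  2.76588811e-01,
         6.98675570e+01],
       [ 9.99999866e-01, -1.18008542e-04, -5.03507453e-04,
        -2.69224807e-02],
       [-4.51224943e-04,  2.76588901e-01, -9.60988229e-01,
        -1.43778684e+02],
       [ 0.00000000e+00,  0.00000000e+00,  0.00000000e+00,
         1.00000000e+00]])}
```

View pics/scene0.png

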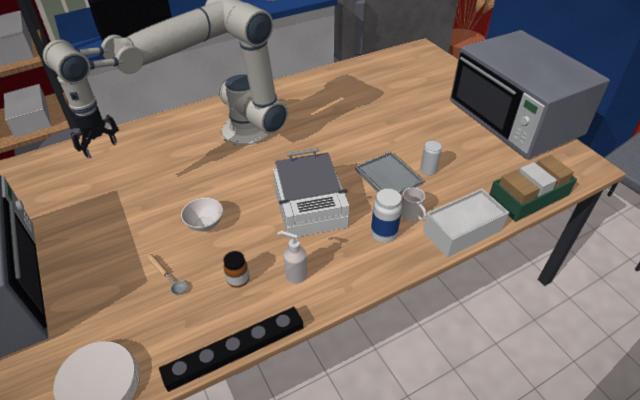

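View pics/side0.png

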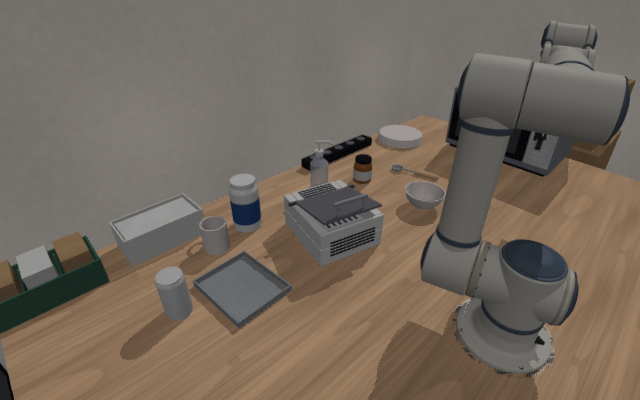

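View pics/wrist0.png

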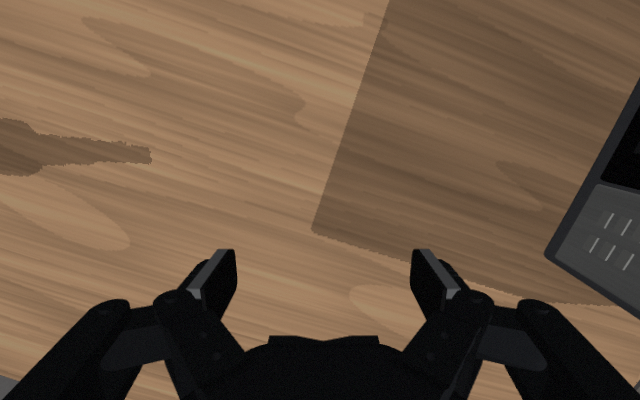

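```bash
python3 - <<'E'
import cv2
a=cv2.imread("pics/scene0.png")[140:240,260:440];cv2.imwrite("pics/sc_z.png",cv2.resize(a,None,fx=4.4,fy=4.4,interpolation=cv2.INTER_CUBIC))
a=cv2.imread("pics/side0.png")[170:330,150:400];cv2.imwrite("pics/si_z.png",cv2.resize(a,None,fx=3.2,fy=3.2,interpolation=cv2.INTER_CUBIC))
E
```

```text
(no output)
```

View pics/sc_z.png

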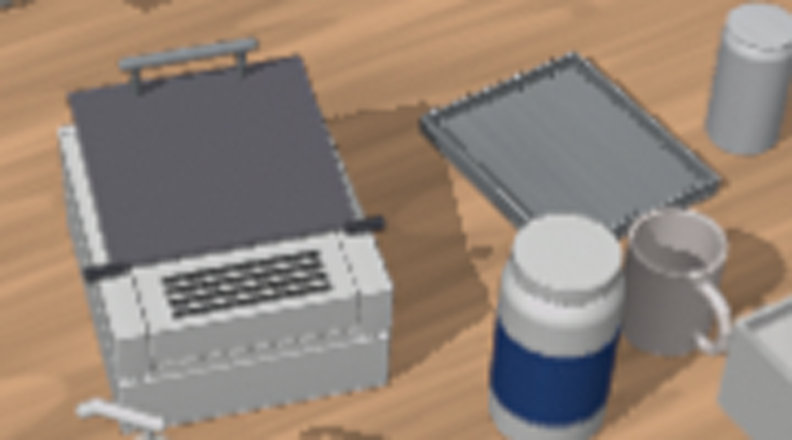

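View pics/si_z.png

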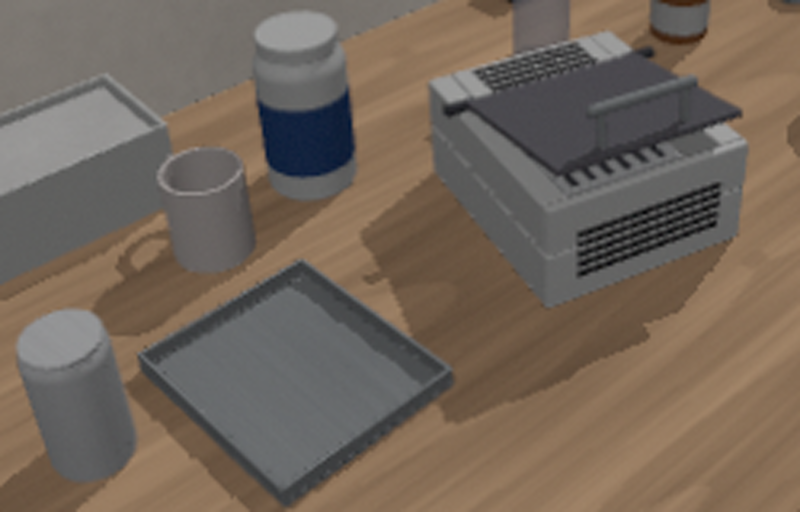

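```bash
cat > h.py <<'E'
import numpy as np,cv2
from station import r,vision,order
from scipy.spatial.transform import Rotation as R
def cam(n,s=None):
    p=vision.camera_params(n)
    if n!="wrist": return p,p["world_from_camera"]
    T=np.eye(4);T[:3,:3]=R.from_rotvec(s["orientation"]).as_matrix();T[:3,3]=s["eef_pos"]
    return p,T@p["T_tool_cam"]
def ray(n,u,v,s=None):
    p,T=cam(n,s)
    K=np.array([[p["fx"],0,p["cx"]],[0,p["fy"],p["cy"]],[0,0,1]])
    q=cv2.undistortPoints(np.array([[[u,v]]],float),K,p["dist_coeffs"])[0,0]
    d=T[:3,:3]@np.array([q[0],-q[1],-1]);return T[:3,3],d/np.linalg.norm(d)
def plane(n,u,v,z,s=None):
    o,d=ray(n,u,v,s);return o+d*(z-o[2])/d[2]
def tri(a,b):
    (o1,d1),(o2,d2)=a,b
    t=np.linalg.lstsq(np.c_[d1,-d2],o2-o1,rcond=None)[0]
    p,q=o1+t[0]*d1,o2+t[1]*d2
    return (p+q)/2,np.linalg.norm(p-q)
def proj(n,P,s=None):
    p,T=cam(n,s);c=np.linalg.inv(T)@np.r_[P,1]
    K=np.array([[p["fx"],0,p["cx"]],[0,p["fy"],p["cy"]],[0,0,1]])
    return cv2.projectPoints(np.array([[c[0],-c[1],-c[2]]]),np.zeros(3),np.zeros(3),K,p["dist_coeffs"])[0].ravel()
E
cat > m1.py <<'E'
from h import *
np.set_printoptions(precision=1,suppress=True)
S=lambda u,v:ray("scene",260+u/4.4,140+v/4.4); D=lambda u,v:ray("side",150+u/3.2,170+v/3.2)
def pl(r,z): return r[0]+r[1]*(z-r[0][2])/r[1][2]
print("handle",tri(S(122,65),D(695,82)),tri(S(255,44),D(590,107)))
print("flapcorn",tri(S(70,95),D(740,112)),tri(S(300,58),D(562,168)))
print("top corners side: RL,FL,FR,RR");[print(pl(D(*c),110)) for c in [(432,85),(548,205),(745,148),(615,35)]]
print("FL bottom side",pl(D(550,305),0), "scene RL,RR,FR", [pl(S(*c),110) for c in [(390,288),(115,330),(62,128)]],'bot',[pl(S(*c),0) for c in [(385,383),(130,425)]])
print("tray rim scene L,T,R",[pl(S(*c),20) for c in [(420,118),(575,53),(722,182)]])
print("tray rim side",[pl(D(*c),20) for c in [(300,262),(453,372),(288,492),(140,355)]])
print("can,canister,mug tops side",pl(D(65,337),120),pl(D(298,30),170),pl(D(203,182),90))
E
python3 m1.py
```

```text
handle (array([437.3,  -6.7, 175.6]), np.float64(2.5175757189166026)) (array([468.3,  92.7, 179.6]), np.float64(4.267100518539416))
flapcorn (array([411.9, -41.9, 140.9]), np.float64(2.6376005866098127)) (array([459.9, 135.7, 143.1]), np.float64(8.334353396944815))
top corners side: RL,FL,FR,RR
[674.3  93.6 110. ]
[461.3 144.3 110. ]
[399.5 -39.9 110. ]
[ 619.9 -106.7  110. ]
FL bottom side [459.1 143.2   0. ] scene RL,RR,FR [array([691.8,  86.3, 110. ]), array([ 632.7, -109.2,  110. ]), array([412.9, -50.4, 110. ])] bot [array([687.7,  89.3,   0. ]), array([ 631.3, -102.4,    0. ])]
tray rim scene L,T,R [array([453.7, 264.1,  20. ]), array([444.9, 432.9,  20. ]), array([645.5, 443.7,  20. ])]
tray rim side [array([638. , 281.8,  20. ]), array([440.7, 269.2,  20. ]), array([431.6, 432. ,  20. ]), array([630.1, 444.1,  20. ])]
can,canister,mug tops side [577.7 509.8 120. ] [760.7 182.1 170. ] [713.6 324.4  90. ]
```

```bash
cat > m2.py <<'E'
from h import *
np.set_printoptions(precision=1,suppress=True)
S=lambda u,v:ray("scene",260+u/4.4,140+v/4.4); D=lambda u,v:ray("side",150+u/3.2,170+v/3.2)
print("unit RL,RR,FR",*[tri(S(*a),D(*b)) for a,b in [((390,288),(432,85)),((115,330),(615,35)),((62,128),(745,148))]])
print("tray L,T,R",*[tri(S(*a),D(*b)) for a,b in [((420,118),(453,372)),((575,53),(288,492)),((722,182),(140,355))]])
print("can top,canister",tri(S(757,20),D(65,337)),tri(S(567,252),D(298,30)))
s=r.sense()
print(proj("scene",s["eef_pos"]),proj("scene",[0,0,0]),proj("side",[0,0,0]))
M=R.from_rotvec(s["orientation"]).as_matrix()
for k in (-1,1): print("tips",proj("scene",s["eef_pos"]+M@[0,k*43,-13]))
E
python3 m2.py; python3 - <<'E'
import cv2
a=cv2.imread("pics/scene0.png")[80:180,50:290];cv2.imwrite("pics/sc_r.png",cv2.resize(a,None,fx=3.3,fy=3.3,interpolation=cv2.INTER_CUBIC))
E
```

```text
unit RL,RR,FR (array([684.6,  88.4, 102.9]), np.float64(4.376178554425967)) (array([ 626.2, -109.5,  105.4]), np.float64(5.933559317154538)) (array([405.2, -47.8, 103.2]), np.float64(0.788868483464808))
tray L,T,R (array([446.6, 266.9,  13.7]), np.float64(3.4799894491655956)) (array([438.1, 433.3,  14.8]), np.float64(8.094891653962428)) (array([639.4, 444.8,  13.9]), np.float64(7.437404744691093))
can top,canister (array([578.8, 511.2, 120.3]), np.float64(3.439415522893567)) (array([767.3, 181.4, 167.1]), np.float64(5.47778317570345))
[102.  153.2] [246.3 128.9] [502.6 331.7]
tips [112.3 144.1]
tips [ 89.  156.4]
```

View pics/sc_r.png

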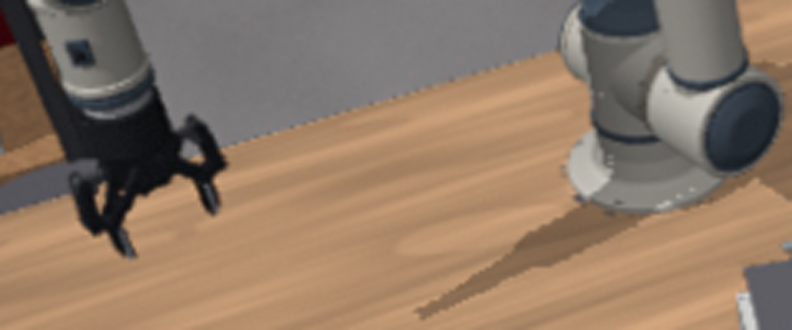

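{"method": "step_arm", "body": {"deltas": [8.5, 0, 0, -1, 0, 0, -0.06, 8.5, 0, 0, -1.5, 0, 0, -0.13, 8.5, 0, 0, -1.5, 0, 0, -0.13, 8.5, 0, 0, -1.5, 0, 0, -0.13, 8.5, 0, 0, -1.5, 0, 0, -0.13, 8.5, 0, 0, -1.5, 0, 0, -0.13, 8.5, 0, 0, -1.5, 0, 0, -0.13, 8.5, 0, 0, 0, 0, 0, -0.08, 8.5, 0, 0, 0, 0, 0, -0.045]}}

```text
time_s: 1.05
eef_pos: [190.4, -569.2, 331.7]
orientation: [2.509, 1.889, -0.0]
wrist_force: [-0.3, 0.2, -0.2]
width: 85.1
```

```bash
cat > go.py <<'E'
from h import *
import sys
np.set_printoptions(precision=3,suppress=True)
s=r.sense();M=R.from_rotvec(s["orientation"]).as_matrix()
print(s["time_s"],s["eef_pos"],"q",s["joint_positions"],"w",s["width"],"F",s["wrist_force"]);print(M)
if len(sys.argv)>3:
    t=np.array([float(a) for a in sys.argv[1:4]]);print("tool-shift cm",M.T@(t-s["eef_pos"])/10)
psi=float(sys.argv[4]) if len(sys.argv)>4 else -0.283
T=np.c_[[-np.sin(psi),np.cos(psi),0],[np.cos(psi),np.sin(psi),0],[0,0,-1]]
print("turn",R.from_matrix(M.T@T).as_rotvec())
E
python3 go.py 455 45 330
```

```text
1.05 [ 190.372 -569.168  331.724] q [-1.305  0.138  1.     0.     2.003 -1.025] w 85.06827900536051 F [-0.276  0.159 -0.19 ]
[[ 0.276  0.961  0.   ]
 [ 0.961 -0.276 -0.001]
 [-0.001  0.    -1.   ]]
tool-shift cm [66.339  8.452  0.134]
turn [0.    0.001 0.003]
```

{"method": "step_arm", "body": {"deltas": [8.5, 1.5, 0.2, 0, 0, 0, 0, 8.5, 3, 0.4, 0, 0, 0, 0, 8.5, 4, 0.5, 0, 0, 0, 0, 8.5, 4, 0.5, 0, 0, 0, 0, 8.5, 4, 0.5, 0, 0, 0, 0, 8.5, 4, 0.5, 0, 0, 0, 0, 8.5, 4, 0.5, 0, 0, 0, 0, 8.5, 4, 0.5, 0, 0, 0, 0, 8.5, 4, 0.5, 0, 0, 0, 0, 8.5, 4, 0.5, 0, 0, 0, 0]}}

```text
time_s: 2.05
eef_pos: [336.7, -229.8, 331.1]
orientation: [-2.513, -1.886, -0.0]
wrist_force: [0.5, -0.1, -0.2]
width: 85.0
```

{"method": "step_arm", "body": {"deltas": [8.5, 4, 0.5, 0, 0, 0, 0, 8.5, 4, 0.5, 0, 0, 0, 0, 8.5, 4, 0.5, 0, 0, 0, 0, 8.5, 4, 0.5, 0, 0, 0, 0, 8.5, 4, 0.5, 0, 0, 0, 0, 8.5, 4, 0.5, 0, 0, 0, 0, 8.5, 3, 0.4, 0, 0, 0, 0, 8.5, 2, 0.3, 0, 0, 0, 0, 8.5, 0.9, 0.1, 0, 0, 0, 0, 8.5, 0, 0, 0, 0, 0, 0]}}

```text
time_s: 3.05
eef_pos: [456.5, 45.7, 330.8]
orientation: [-2.511, -1.888, 0.001]
wrist_force: [0.3, -0.8, -0.6]
width: 84.8
```

```bash
python3 go.py 455 45 330; python3 - <<'E'
from h import *
im=vision.get_image("wrist");cv2.imwrite("pics/w1.png",cv2.resize(im[:,:,::-1],(800,500)))
cv2.imwrite("pics/w1r.png",im[:,:,::-1])
E
```

```text
3.05 [456.474  45.679 330.813] q [ 0.026 -0.239  1.366 -0.     2.016  0.307] w 84.84663032441176 F [ 0.348 -0.811 -0.565]
[[ 0.278  0.961 -0.001]
 [ 0.961 -0.278 -0.   ]
 [-0.    -0.001 -1.   ]]
tool-shift cm [-0.106 -0.123  0.081]
turn [-0.001  0.     0.002]
```

View pics/w1.png

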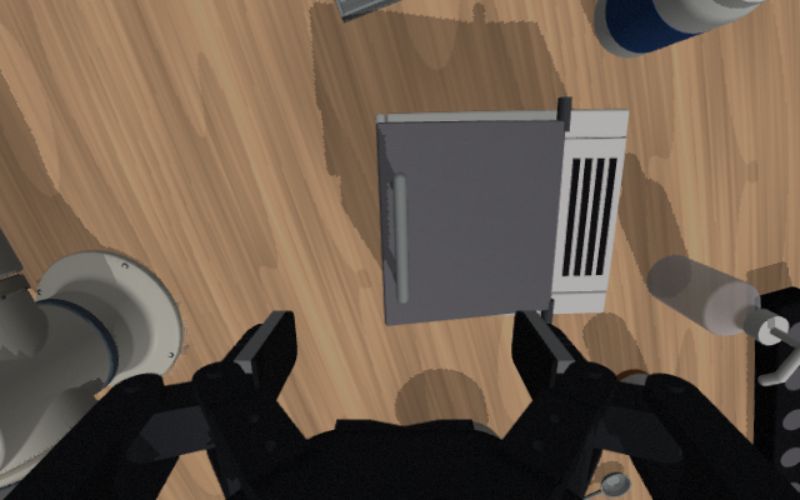

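```bash
python3 - <<'E'
from h import *
np.set_printoptions(precision=1,suppress=True)
s=r.sense();f=.8
W=lambda u,v,z:plane("wrist",(u+.5)/1.25-.5,(v+.5)/1.25-.5,z,s)
RL,RR=W(628,110,110),W(604,313,110);d=RL-RR;print(RL,RR,np.linalg.norm(d),"psi",np.arctan2(-d[0],d[1]))
psi=np.arctan2(-d[0],d[1])
FL=W(377,115,110);print("FL",FL,np.linalg.norm(FL-RL), np.arctan2((RL-FL)[1],(RL-FL)[0]))
print("flap front corners z140",W(378,122,140),W(386,325,140),"rear z118.5",W(564,121,118),W(551,311,118))
for z in (175,180,185):
  a,b=W(400,176,z),W(403,301,z);print(z,a,b,(a+b)/2,np.linalg.norm(a-b),np.arctan2(-(a-b)[0],(a-b)[1]))
# triangulated handle
S=lambda u,v:ray("scene",260+u/4.4,140+v/4.4); D=lambda u,v:ray("side",150+u/3.2,170+v/3.2);V=lambda u,v:ray("wrist",u/1.25,v/1.25,s)
print(tri(V(403,301),S(122,65)),tri(V(400,176),S(255,44)),tri(V(403,301),D(695,82)),tri(V(400,176),D(590,107)))
for p in (-.27,-.29):
  c=(RL+RR)/2-120*np.array([np.cos(p),np.sin(p),0]);print("centre",c)
E
```

```text
[687.6  85.6 110. ] [ 636.7 -117.1  110. ] 208.97290318826086 psi -0.2456374668092241
FL [458.9 145.4 110. ] 236.39849755720815 -0.25592643605351767
flap front corners z140 [459.4 137.  140. ] [409.9 -49.4 140. ] rear z118.5 [623.4  92.5 118. ] [578.4 -93.4 118. ]
175 [465.8  90.2 175. ] [438.  -14.3 175. ] [451.9  38.  175. ] 108.13995241151142 -0.26075485017434735
180 [466.   90.6 180. ] [438.6 -12.2 180. ] [452.3  39.2 180. ] 106.336349585861 -0.26075485017434746
185 [466.2  90.9 185. ] [439.2 -10.1 185. ] [452.7  40.4 185. ] 104.53274676021059 -0.2607548501743476
(array([440.7,  -9.7, 180.2]), np.float64(5.9033816185152626)) (array([467.4,  92.6, 178.6]), np.float64(5.223208780846375)) (array([439. , -13.5, 173.3]), np.float64(3.709131385489118)) (array([466.5,  90.9, 180.3]), np.float64(1.1024937647463506))
centre [546.5  16.2 110. ]
centre [547.2  18.5 110. ]
```

```bash
python3 go.py 452.5 39.5 163 -0.256
```

```text
3.1 [456.284  44.914 331.051] q [ 0.024 -0.24   1.366 -0.     2.016  0.306] w 85.02909885639956 F [0.31  0.252 0.048]
[[ 0.279  0.96  -0.001]
 [ 0.96  -0.279 -0.   ]
 [-0.001 -0.001 -1.   ]]
tool-shift cm [-0.615 -0.203 16.806]
turn [-0.001  0.001 -0.026]
```

{"method": "step_arm", "body": {"deltas": [5, -0.3, -0.1, 1, 0, 0, -0.013, 5, -0.3, -0.1, 2, 0, 0, -0.013, 5, 0, 0, 3, 0, 0, 0, 5, 0, 0, 3, 0, 0, 0, 5, 0, 0, 2, 0, 0, 0, 5, 0, 0, 1, 0, 0, 0, 5, 0, 0, 0, 0, 0, 0]}}

```text
time_s: 3.8
eef_pos: [452.0, 39.0, 209.7]
orientation: [-2.488, -1.916, 0.003]
wrist_force: [-0.2, -0.7, 0.5]
width: 49.9
```

```bash
python3 go.py 452.5 39.5 163 -0.256; python3 - <<'E'
from h import *
im=vision.get_image("wrist");cv2.imwrite("pics/w2.png",cv2.resize(im[:,:,::-1],(800,500)))
a=vision.get_image("side")[130:290,230:430,::-1];cv2.imwrite("pics/s2.png",cv2.resize(a,None,fx=3.6,fy=3.6,interpolation=2))
E
```

```text
3.8 [451.963  39.013 209.659] q [ 0.011 -0.306  1.638 -0.     1.812  0.269] w 49.92475381048036 F [-0.206 -0.652  0.538]
[[ 0.255  0.967 -0.003]
 [ 0.967 -0.255 -0.   ]
 [-0.001 -0.002 -1.   ]]
tool-shift cm [0.065 0.051 4.666]
turn [-0.002  0.001 -0.002]
```

View pics/w2.png

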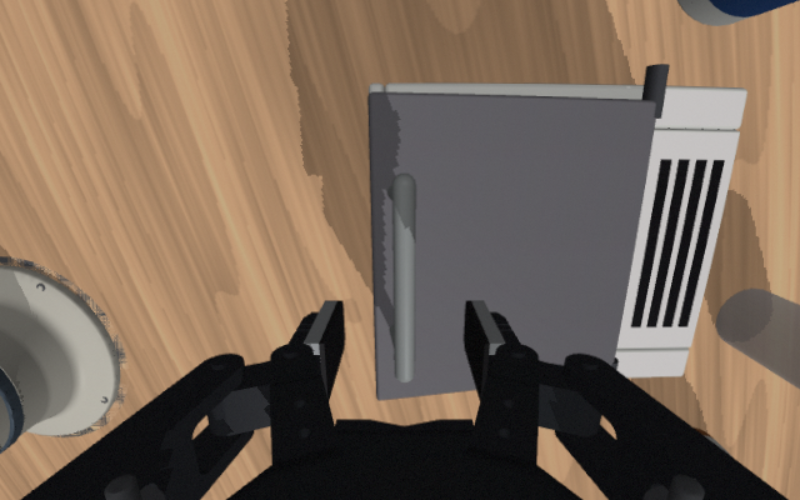

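View pics/s2.png

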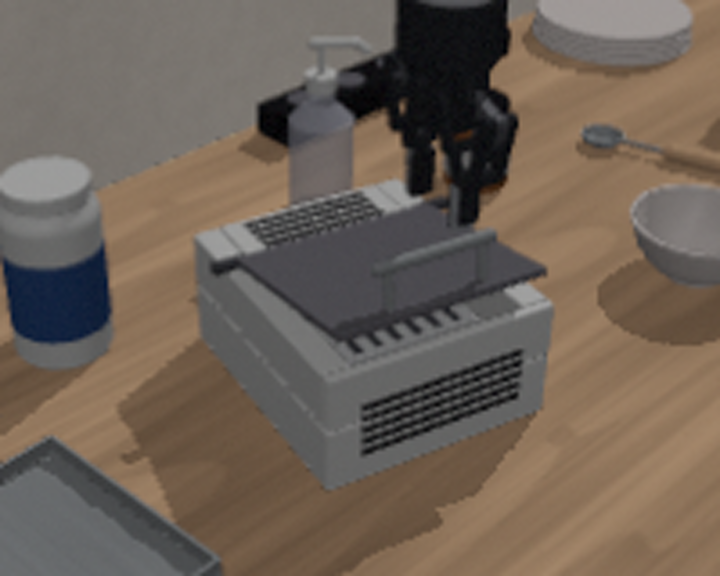

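{"method": "step_arm", "body": {"deltas": [5, 0, 0.05, 1, 0, 0, 0, 5, 0, 0, 2, 0, 0, 0, 5, 0, 0, 1.5, 0, 0, 0, 5, 0, 0, 0, 0, 0, 0]}}

```text
time_s: 4.3
eef_pos: [452.3, 39.7, 163.7]
orientation: [-2.486, -1.917, 0.005]
wrist_force: [0.0, 0.0, -0.2]
width: 49.9
```

{"method": "step_arm", "body": {"deltas": [0, 0, 0, 0, 0, 0, 0, 0, 0, 0, 0, 0, 0, 0, 0, 0, 0, 0, 0, 0, 0, 0, 0, 0, 0, 0, 0, 0, 0, 0, 0, 0, 0, 0, 0]}}

```text
time_s: 4.8
eef_pos: [452.1, 40.2, 167.3]
orientation: [-2.485, -1.918, 0.002]
wrist_force: [-7.4, 1.2, 2.8]
width: 8.5
```

```bash
python3 go.py 452.5 39.5 163 -0.256; python3 - <<'E'
from h import *
im=vision.get_image("wrist");cv2.imwrite("pics/w3.png",cv2.resize(im[:,:,::-1],(800,500)))
E
```

```text
4.8 [452.106  40.22  167.254] q [ 0.013 -0.309  1.716  0.001  1.738  0.27 ] w 8.508996377066314 F [-7.381  1.175  2.823]
[[ 0.254  0.967 -0.003]
 [ 0.967 -0.254  0.001]
 [ 0.    -0.003 -1.   ]]
tool-shift cm [-0.06   0.058  0.425]
turn [-0.003 -0.    -0.   ]
```

View pics/w3.png

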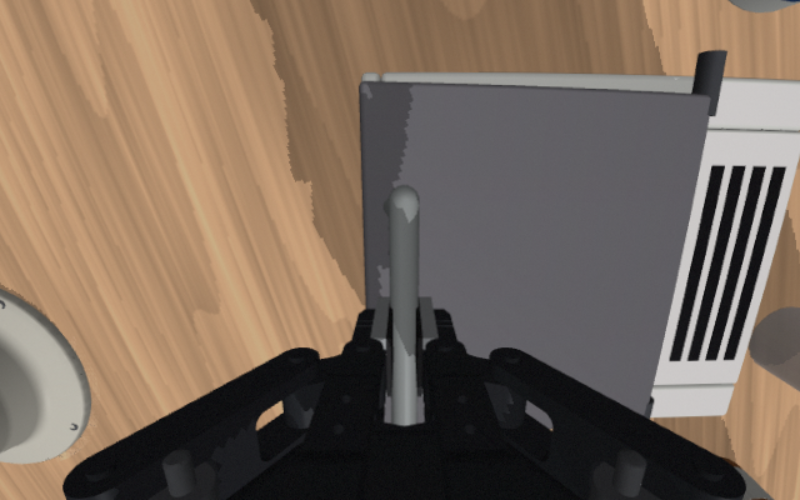

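```bash
python3 - <<'E'
import numpy as np
a=np.radians(np.linspace(25,107.5,25));X=-16.76*np.cos(a);Z=16.76*np.sin(a)
for k in range(24): print(k,np.round([X[k+1]-X[k],-(Z[k+1]-Z[k])],2).tolist())
E
```

```text
0 [0.45, -0.9]
1 [0.51, -0.87]
2 [0.56, -0.84]
3 [0.61, -0.8]
4 [0.65, -0.76]
5 [0.7, -0.72]
6 [0.74, -0.68]
7 [0.78, -0.64]
8 [0.82, -0.59]
9 [0.85, -0.54]
10 [0.88, -0.49]
11 [0.91, -0.43]
12 [0.93, -0.38]
13 [0.95, -0.32]
14 [0.97, -0.26]
15 [0.98, -0.2]
16 [0.99, -0.14]
17 [1.0, -0.08]
18 [1.01, -0.02]
19 [1.0, 0.04]
20 [1.0, 0.1]
21 [0.99, 0.16]
22 [0.98, 0.21]
23 [0.97, 0.27]
```

{"method": "step_arm", "body": {"deltas": [0, 0, 0.45, -0.9, 0, 0, 0, 0, 0, 0.51, -0.87, 0, 0, 0, 0, 0, 0.56, -0.84, 0, 0, 0, 0, 0, 0.61, -0.8, 0, 0, 0, 0, 0, 0.65, -0.76, 0, 0, 0, 0, 0, 0.7, -0.72, 0, 0, 0]}}

```text
time_s: 5.45
eef_pos: [483.9, 31.9, 217.1]
orientation: [-2.482, -1.917, 0.007]
wrist_force: [-18.1, 3.4, 8.4]
width: 8.8
```

```bash
python3 go.py; python3 - <<'E'
from h import *
a=vision.get_image("side")[100:260,230:430,::-1];cv2.imwrite("pics/s3.png",cv2.resize(a,None,fx=3.6,fy=3.6,interpolation=2))
E
```

```text
5.45 [483.927  31.892 217.137] q [-0.006 -0.215  1.55   0.002  1.814  0.25 ] w 8.752334445145621 F [-18.072   3.415   8.435]
[[ 0.253  0.967 -0.007]
 [ 0.967 -0.253  0.002]
 [ 0.    -0.007 -1.   ]]
turn [-0.007  0.     0.027]
```

View pics/s3.png

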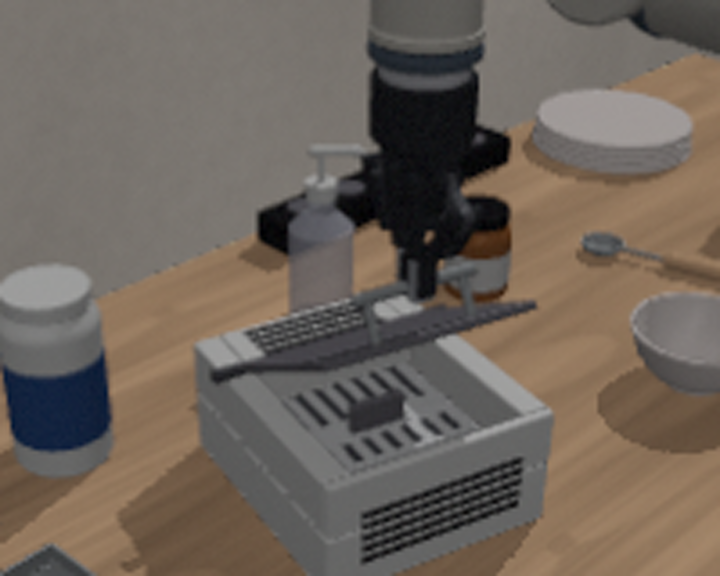

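{"method": "step_arm", "body": {"deltas": [0, 0, 0.74, -0.68, 0, 0, 0, 0, 0, 0.78, -0.64, 0, 0, 0, 0, 0, 0.82, -0.59, 0, 0, 0, 0, 0, 0.85, -0.54, 0, 0, 0, 0, 0, 0.88, -0.49, 0, 0, 0, 0, 0, 0.91, -0.43, 0, 0, 0, 0, 0, 0.93, -0.38, 0, 0, 0]}}

```text
time_s: 6.2
eef_pos: [543.1, 16.5, 258.0]
orientation: [2.486, 1.919, 0.004]
wrist_force: [-11.1, 2.5, 15.7]
width: 8.4
```

{"method": "step_arm", "body": {"deltas": [0, 0, 0.95, -0.32, 0, 0, 0, 0, 0, 0.97, -0.26, 0, 0, 0, 0, 0, 0.98, -0.2, 0, 0, 0, 0, 0, 0.99, -0.14, 0, 0, 0, 0, 0, 1, -0.08, 0, 0, 0]}}

```text
time_s: 6.7
eef_pos: [591.5, 3.8, 266.6]
orientation: [2.486, 1.918, 0.005]
wrist_force: [-3.1, 0.4, 11.8]
width: 8.6
```

```bash
python3 go.py; python3 - <<'E'
from h import *
a=vision.get_image("side")[80:240,230:430,::-1];cv2.imwrite("pics/s4.png",cv2.resize(a,None,fx=3.6,fy=3.6,interpolation=2))
E
```

```text
6.7 [591.469   3.773 266.585] q [-0.051  0.075  1.185  0.001  1.878  0.205] w 8.636781935706152 F [-3.091  0.435 11.818]
[[ 0.254  0.967  0.003]
 [ 0.967 -0.254  0.   ]
 [ 0.001  0.003 -1.   ]]
turn [ 0.003 -0.001  0.027]
```

View pics/s4.png

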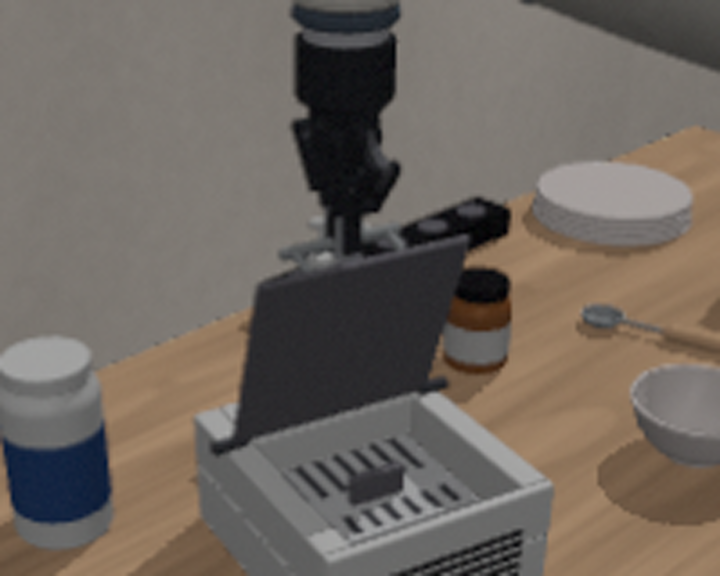

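{"method": "step_arm", "body": {"deltas": [0, 0, 1.01, -0.02, 0, 0, 0, 0, 0, 1, 0.04, 0, 0, 0, 0, 0, 1, 0.1, 0, 0, 0, 0, 0, 0.99, 0.16, 0, 0, 0, 0, 0, 0.98, 0.21, 0, 0, 0, 0, 0, 0.97, 0.27, 0, 0, 0, 0, 0, 0, 0, 0, 0, 0, 0, 0, 0, 0, 0, 0, 0]}}

```text
time_s: 7.55
eef_pos: [650.4, -11.6, 256.6]
orientation: [2.485, 1.917, 0.006]
wrist_force: [5.0, 1.3, 4.1]
width: 8.4
```

```bash
python3 go.py; python3 - <<'E'
from h import *
a=vision.get_image("side")[80:240,230:430,::-1];cv2.imwrite("pics/s5.png",cv2.resize(a,None,fx=3.6,fy=3.6,interpolation=2))
E
```

```text
7.55 [650.402 -11.566 256.559] q [-0.07   0.234  1.027  0.     1.875  0.187] w 8.44792287856374 F [4.987 1.338 4.109]
[[ 0.254  0.967  0.005]
 [ 0.967 -0.254  0.   ]
 [ 0.001  0.004 -1.   ]]
turn [ 0.004 -0.001  0.026]
```

View pics/s5.png

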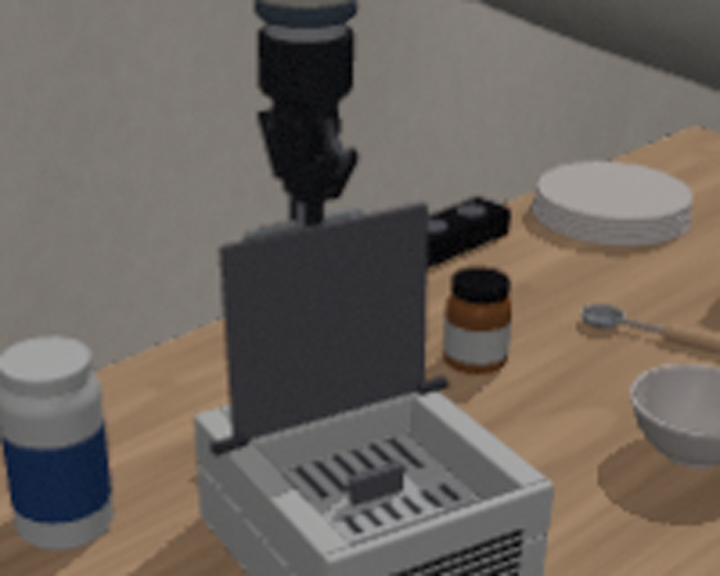

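{"method": "step_arm", "body": {"deltas": [2.5, 0, 0, 0, 0, 0, 0, 2.5, 0, 0, 0, 0, 0, 0, 2.5, 0, 0, 0, 0, 0, 0, 2.5, 0, 0, -0.5, 0, 0, 0, 2.5, 0, 0, -1, 0, 0, 0, 2.5, 0, 0, -2, 0, 0, 0, 2.5, 0, 0, -3, 0, 0, 0, 2.5, 0, 0, -3, 0, 0, 0, 2.5, 0, 0, -1, 0, 0, 0]}}

```text
time_s: 8.5
eef_pos: [648.9, -11.7, 365.5]
orientation: [2.484, 1.916, 0.008]
wrist_force: [0.3, 0.3, 0.4]
width: 24.9
```

```bash
python3 go.py 500 27 330 -0.256; python3 - <<'E'
from h import *
a=vision.get_image("side")[80:240,230:430,::-1];cv2.imwrite("pics/s6.png",cv2.resize(a,None,fx=3.6,fy=3.6,interpolation=2))
E
```

```text
8.5 [648.892 -11.716 365.541] q [-0.07   0.309  0.741 -0.     2.085  0.187] w 24.94523561155996 F [0.348 0.303 0.411]
[[ 0.254  0.967  0.007]
 [ 0.967 -0.254 -0.001]
 [ 0.001  0.006 -1.   ]]
tool-shift cm [ -0.046 -15.407   3.454]
turn [ 0.006 -0.001 -0.001]
```

View pics/s6.png

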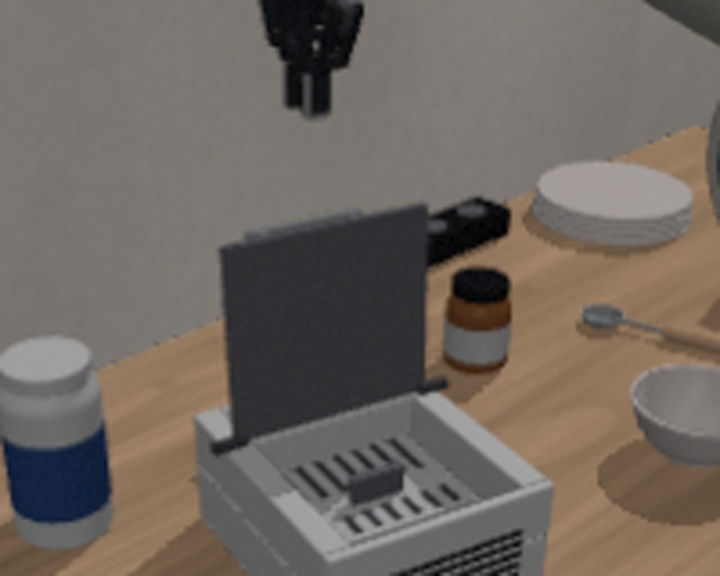

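{"method": "step_arm", "body": {"deltas": [4, 0, -1.5, 0, 0, 0, 0, 4, 0, -3, 0, 0, 0, 0, 4, 0, -3, 0, 0, 0, 0, 4, 0, -3.4, 0, 0, 0, 0, 4, 0, -3, 1, 0, 0, 0, 4, 0, -1.5, 1, 0, 0, 0, 4, 0, 0, 1, 0, 0, 0, 4, 0, 0, 0, 0, 0, 0]}}

```text
time_s: 9.35
eef_pos: [499.9, 27.4, 328.6]
orientation: [-2.487, -1.918, 0.002]
wrist_force: [-0.3, -0.1, -0.1]
width: 40.0
```

```bash
python3 go.py 531.6 18.4 200 -0.256; python3 - <<'E'
from h import *
im=vision.get_image("wrist");cv2.imwrite("pics/w4.png",cv2.resize(im[:,:,::-1],(800,500)))
E
```

```text
9.35 [499.883  27.413 328.576] q [-0.013 -0.131  1.275 -0.     1.999  0.244] w 40.044229449044444 F [-0.316 -0.059 -0.108]
[[ 0.254  0.967 -0.002]
 [ 0.967 -0.254 -0.   ]
 [-0.001 -0.002 -1.   ]]
tool-shift cm [-0.058  3.319 12.852]
turn [-0.002  0.001 -0.001]
```

View pics/w4.png

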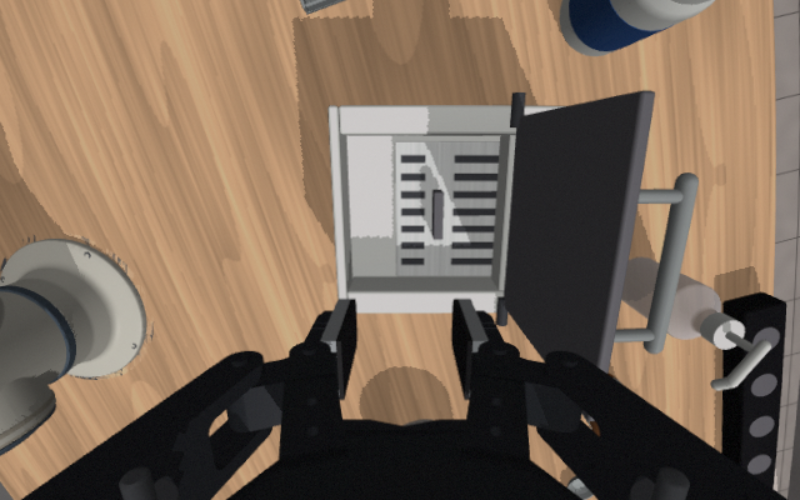

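```bash
python3 - <<'E'
import cv2
a=cv2.imread("pics/w4.png")[120:300,330:530];cv2.imwrite("pics/w4z.png",cv2.resize(a,None,fx=3.3,fy=3.3,interpolation=2))
E
```

```text
(no output)
```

View pics/w4z.png

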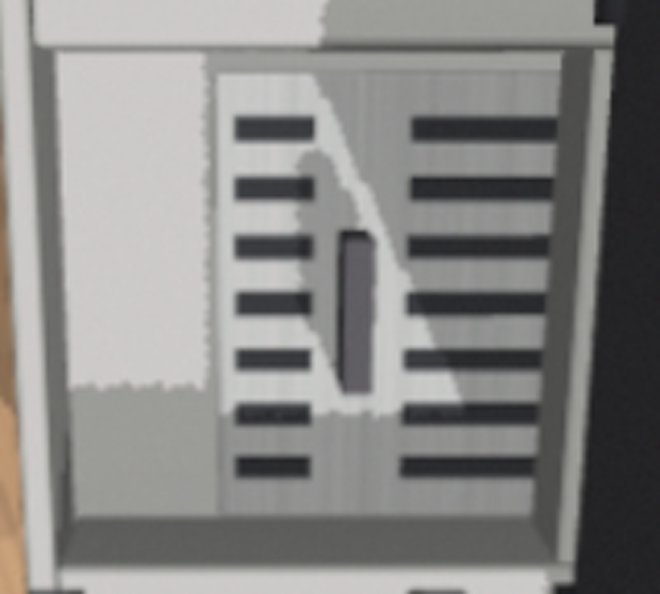

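```bash
python3 - <<'E'
from h import *
np.set_printoptions(precision=1,suppress=True)
s=r.sense();psi=-.256;c=np.array([546.1,14.6,0]);ux=np.array([np.cos(psi),np.sin(psi),0]);uy=np.array([-ux[1],ux[0],0])
W=lambda u,v,z:plane("wrist",(330+u/3.3)/1.25,(120+v/3.3)/1.25,z,s)
U=lambda p:np.array([ux@(p-c),uy@(p-c)])
for n,u,v,z in [("rib",359,315,94),("ribfl",346,236,94),("ribrear",374,236,94),("ribfr",343,393,94),("ribrr",372,393,94),("plateFL",216,72,68),("plateFR",216,517,68),("bay front floor L",60,50,110),("wall top front outer",0,50,110)]:
  p=W(u,v,z);print(n,p,U(p))
E
```

```text
rib [534.7  17.7  94. ] [-11.8   0.1]
ribfl [536.5  42.8  94. ] [-16.5  24.9]
ribrear [544.9  40.6  94. ] [-7.8 24.9]
ribfr [523.9  -5.7  94. ] [-16.3 -25.2]
ribrr [532.9  -8.   94. ] [ -7.  -25.2]
plateFL [509.7 100.6  68. ] [-57.  74.]
plateFR [470.5 -45.1  68. ] [-58.  -76.9]
bay front floor L [469.1 117.3 110. ] [-100.5   79.8]
wall top front outer [452.5 121.7 110. ] [-117.6   79.9]
```

```bash
python3 go.py 534.7 17.7 115 -0.256
```

```text
9.4 [500.251  27.324 329.109] q [-0.013 -0.129  1.273 -0.     1.999  0.244] w 39.89313857191587 F [-0.38  -0.394 -0.107]
[[ 0.254  0.967 -0.002]
 [ 0.967 -0.254 -0.   ]
 [-0.    -0.001 -1.   ]]
tool-shift cm [-0.045  3.608 21.406]
turn [-0.001  0.    -0.001]
```

{"method": "step_arm", "body": {"deltas": [3.5, -0.05, 1.2, 1.4, 0, 0, 0, 3.5, 0, 1.2, 3, 0, 0, 0, 3.5, 0, 1.2, 3, 0, 0, 0, 3.5, 0, 0, 4, 0, 0, 0, 3.5, 0, 0, 4, 0, 0, 0, 3.5, 0, 0, 3, 0, 0, 0, 3.5, 0, 0, 2, 0, 0, 0, 3.5, 0, 0, 1, 0, 0, 0, 3.5, 0, 0, 0, 0, 0, 0]}}

```text
time_s: 10.3
eef_pos: [534.4, 17.5, 113.6]
orientation: [-2.486, -1.916, 0.005]
wrist_force: [0.1, 0.3, 0.1]
width: 35.4
```

```bash
python3 go.py 534.7 17.7 72 -0.256; python3 - <<'E'
from h import *
im=vision.get_image("wrist");cv2.imwrite("pics/w5.png",cv2.resize(im[:,:,::-1],(800,500)))
E
```

```text
10.3 [534.425  17.502 113.629] q [-0.031 -0.072  1.603 -0.     1.615  0.227] w 35.4052595293672 F [0.062 0.322 0.14 ]
[[ 0.255  0.967 -0.004]
 [ 0.967 -0.255  0.   ]
 [-0.001 -0.004 -1.   ]]
tool-shift cm [0.03  0.037 4.163]
turn [-0.004  0.001 -0.001]
```

View pics/w5.png

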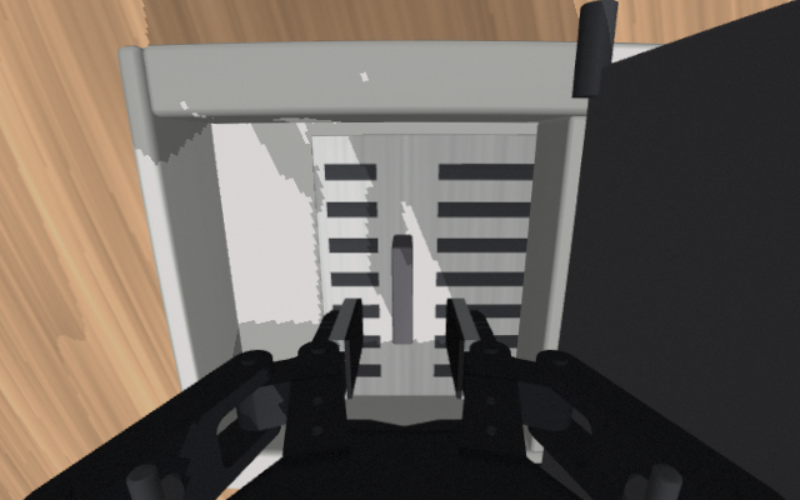

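{"method": "step_arm", "body": {"deltas": [3.5, 0, 0, 1, 0, 0, 0, 3.5, 0, 0, 1.5, 0, 0, 0, 3.5, 0, 0, 1.1, 0, 0, 0, 3.5, 0, 0, 0.4, 0, 0, 0, 3.5, 0, 0, 0, 0, 0, 0]}}

```text
time_s: 10.85
eef_pos: [534.1, 17.9, 74.8]
orientation: [-2.487, -1.918, 0.002]
wrist_force: [-0.7, -0.4, -0.1]
width: 34.9
```

{"method": "step_arm", "body": {"deltas": [0, 0, 0, 0, 0, 0, 0, 0, 0, 0, 0, 0, 0, 0, 0, 0, 0, 0, 0, 0, 0, 0, 0, 0, 0, 0, 0, 0, 0, 0, 0, 0, 0, 0, 0]}}

```text
time_s: 11.35
eef_pos: [535.2, 17.9, 76.9]
orientation: [2.487, 1.918, 0.002]
wrist_force: [-0.6, 0.3, 4.1]
width: 8.2
```

```bash
python3 go.py 534.7 17.7 72 -0.256; python3 - <<'E'
from h import *
im=vision.get_image("wrist");cv2.imwrite("pics/w6.png",cv2.resize(im[:,:,::-1],(800,500)))
E
```

```text
11.35 [535.167  17.868  76.936] q [-0.03  -0.059  1.656  0.     1.543  0.227] w 8.239245603214716 F [-0.581  0.251  4.097]
[[ 0.254  0.967  0.001]
 [ 0.967 -0.254  0.   ]
 [ 0.     0.001 -1.   ]]
tool-shift cm [-0.028 -0.042  0.493]
turn [ 0.001 -0.    -0.001]
```

View pics/w6.png

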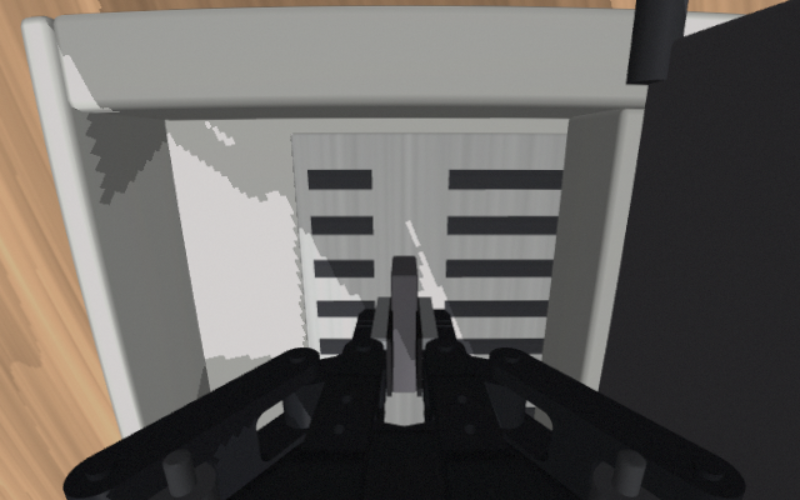

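{"method": "step_arm", "body": {"deltas": [0, 0, -0.3, -0.1, 0, 0, 0, 0, 0, -0.5, 0, 0, 0, 0, 0, 0, -0.8, 0, 0, 0, 0, 0, 0, -0.8, 0, 0, 0, 0, 0, 0, -0.8, 0, 0, 0, 0, 0, 0, -0.5, 0, 0, 0, 0, 0, 0, -0.3, 0, 0, 0, 0, 0, 0, 0, 0, 0, 0, 0, 0, 0, 0, 0, 0, 0, 0]}}

```text
time_s: 12.3
eef_pos: [495.6, 28.1, 77.0]
orientation: [-2.487, -1.918, 0.001]
wrist_force: [-1.7, 0.7, 1.6]
width: 8.6
```

```bash
python3 go.py 534.7 17.7 72 -0.256; python3 - <<'E'
from h import *
im=vision.get_image("wrist");cv2.imwrite("pics/w7.png",cv2.resize(im[:,:,::-1],(800,500)))
E
```

```text
12.3 [495.611  28.148  76.956] q [-0.012 -0.165  1.754  0.     1.554  0.245] w 8.588465593286454 F [-1.736  0.658  1.576]
[[ 0.254  0.967 -0.001]
 [ 0.967 -0.254  0.   ]
 [-0.    -0.001 -1.   ]]
tool-shift cm [-0.017  4.047  0.491]
turn [-0.001  0.    -0.001]
```

View pics/w7.png

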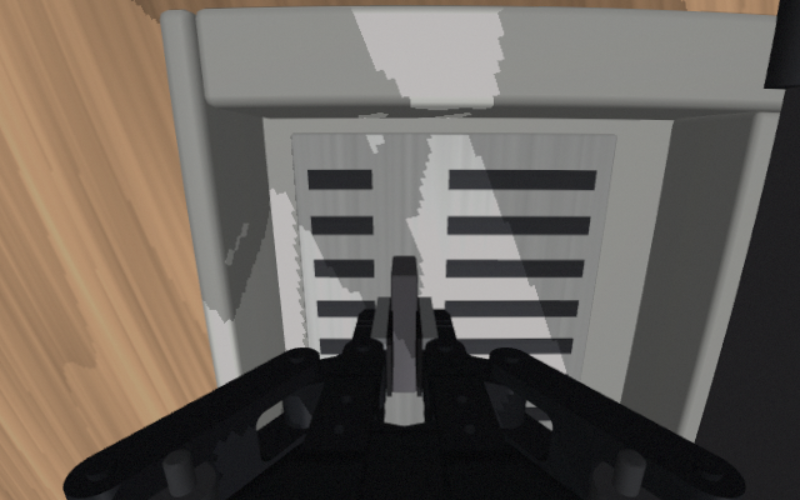

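{"method": "step_arm", "body": {"deltas": [0, 0, 0, -0.3, 0, 0, 0, 0, 0, 0, -0.7, 0, 0, 0, 0, 0, 0, -1.5, 0, 0, 0, 0, 0, 0, -2, 0, 0, 0, 0, 0, 0, -2, 0, 0, 0, 0, 0, 0, -2, 0, 0, 0, 0, 0, 0, -2, 0, 0, 0, 0, 0, 0, -1, 0, 0, 0, 0, 0, 0, 0, 0, 0, 0]}}

```text
time_s: 13.25
eef_pos: [497.0, 28.0, 194.7]
orientation: [2.486, 1.917, 0.005]
wrist_force: [-0.3, 0.1, -1.9]
width: 8.4
```

```bash
python3 go.py 524 361 190 -0.256; python3 - <<'E'
from h import *
im=vision.get_image("wrist");cv2.imwrite("pics/w8.png",cv2.resize(im[:,:,::-1],(800,500)))
im=vision.get_image("side");cv2.imwrite("pics/s8.png",im[:,:,::-1])
E
```

```text
13.25 [496.976  27.959 194.702] q [-0.012 -0.193  1.57  -0.     1.76   0.245] w 8.419006481301523 F [-0.261  0.13  -1.912]
[[ 0.254  0.967  0.004]
 [ 0.967 -0.254 -0.   ]
 [ 0.001  0.004 -1.   ]]
tool-shift cm [32.896 -5.856  0.48 ]
turn [ 0.004 -0.001 -0.001]
```

View pics/w8.png

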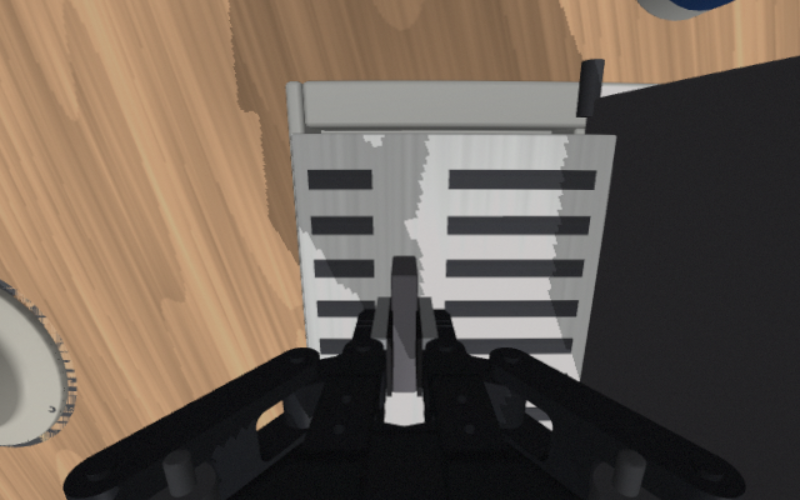

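View pics/s8.png

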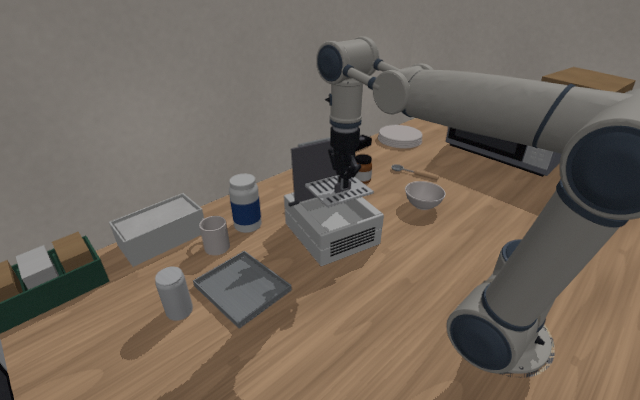

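{"method": "step_arm", "body": {"deltas": [0, 1, -0.2, 0, 0, 0, 0, 0, 2, -0.3, 0, 0, 0, 0, 0, 2.5, -0.4, 0, 0, 0, 0, 0, 2.5, -0.5, 0, 0, 0, 0, 0, 2.5, -0.5, 0, 0, 0, 0, 0, 2.5, -0.5, 0, 0, 0, 0, 0, 2.5, -0.5, 0, 0, 0, 0, 0, 2.5, -0.5, 0, 0, 0, 0, 0, 2.5, -0.4, 0, 0, 0, 0, 0, 2.5, -0.4, 0, 0, 0, 0]}}

```text
time_s: 14.35
eef_pos: [513.1, 262.8, 190.5]
orientation: [-2.487, -1.918, 0.003]
wrist_force: [-0.2, 0.2, -1.2]
width: 8.4
```

{"method": "step_arm", "body": {"deltas": [0, 2.5, -0.4, 0, 0, 0, 0, 0, 2.5, -0.4, 0, 0, 0, 0, 0, 2, -0.4, 0, 0, 0, 0, 0, 1.5, -0.3, 0, 0, 0, 0, 0, 1, -0.2, 0, 0, 0, 0, 0, 0.4, 0, 0, 0, 0, 0, 0, 0, 0, 0, 0, 0, 0]}}

```text
time_s: 15.05
eef_pos: [522.6, 361.3, 191.7]
orientation: [2.488, 1.919, -0.001]
wrist_force: [0.2, -0.6, -1.3]
width: 8.7
```

```bash
python3 go.py 524 361 127 -0.256; python3 - <<'E'
from h import *
im=vision.get_image("wrist");cv2.imwrite("pics/w9.png",cv2.resize(im[:,:,::-1],(800,500)))
im=vision.get_image("side");cv2.imwrite("pics/s9.png",cv2.resize(im[130:350,100:400,::-1],None,fx=2.6,fy=2.6))
im=vision.get_image("scene");cv2.imwrite("pics/c9.png",cv2.resize(im[80:260,240:480,::-1],None,fx=3.2,fy=3.2))
E
```

```text
15.05 [522.606 361.258 191.72 ] q [ 0.551  0.183  1.2   -0.     1.759  0.808] w 8.670644628632385 F [ 0.224 -0.6   -1.329]
[[ 0.254  0.967 -0.   ]
 [ 0.967 -0.254 -0.   ]
 [-0.001 -0.    -1.   ]]
tool-shift cm [0.014 0.143 6.472]
turn [-0.     0.001 -0.001]
```

View pics/w9.png

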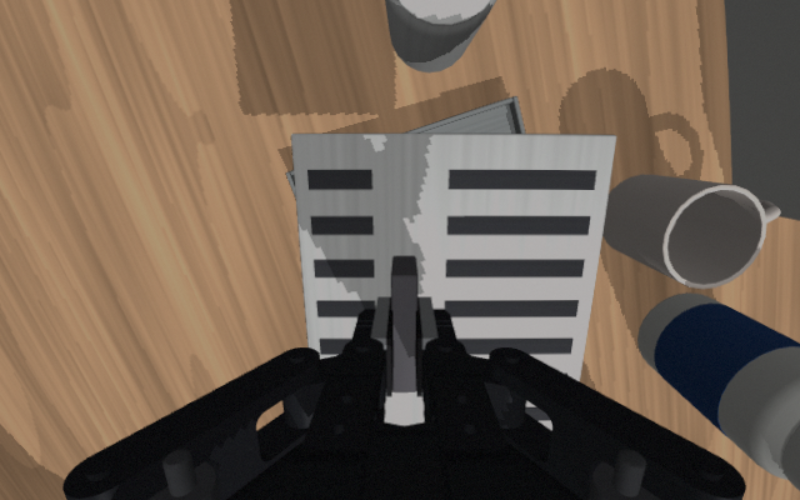

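View pics/s9.png

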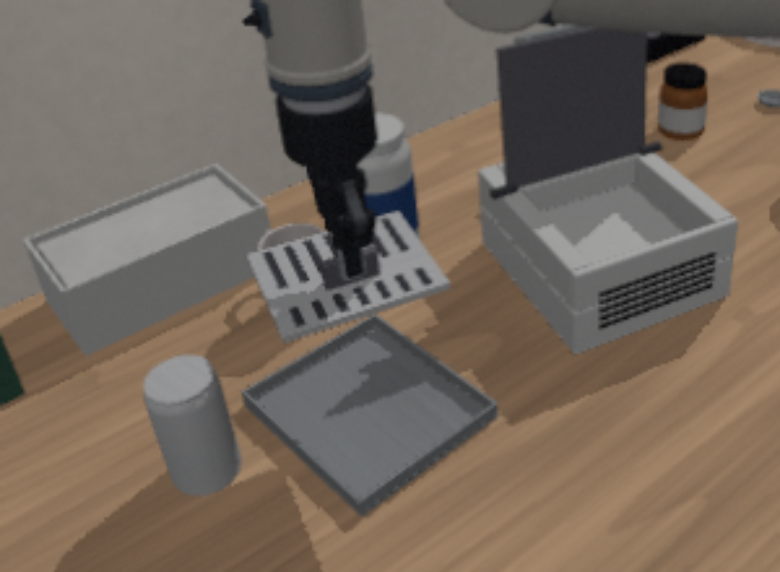

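View pics/c9.png

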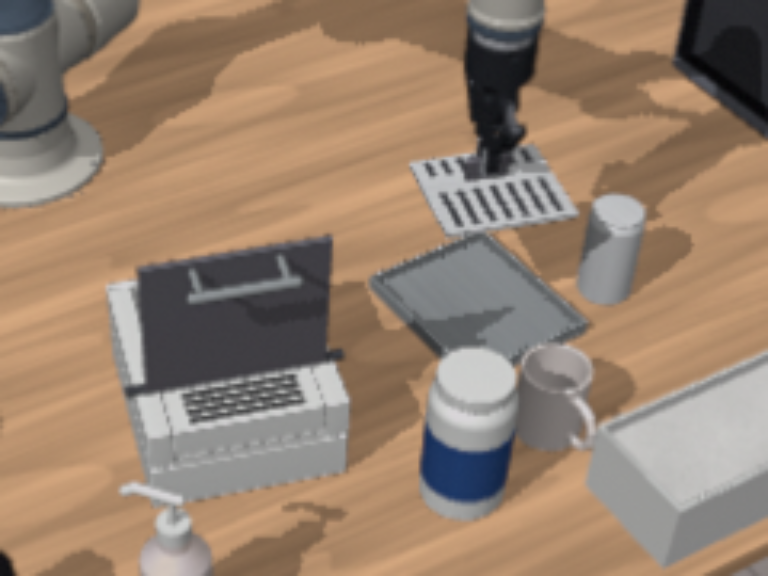

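```bash
python3 - <<'E'
from h import *
np.set_printoptions(precision=1,suppress=True)
s=r.sense()
for u,v in [(517,98),(290,175)]: print(plane("wrist",u/1.25,v/1.25,20,s))
M=R.from_rotvec(s["orientation"]).as_matrix()
pc=s["eef_pos"]+M@[0,20,17];print("plate centre est",pc,proj("side",pc),proj("scene",pc))
# plate centre from views, mid of corners at top z
from itertools import product
z=pc[2]+8
Sd=lambda u,v:ray("side",100+u/2.6,130+v/2.6);Sc=lambda u,v:ray("scene",240+u/3.2,80+v/3.2)
# corners: FL(front,left) side(287,338)/scene(540,147)? RL scene(577,213)/side(250,258)
for a,b in [((250,258),(577,213)),((400,213),(450,233)),((448,283),(412,163))]: print(tri(Sd(*a),Sc(*b)))
E
```

```text
[637.8 440.8  20. ]
[441.4 429.4  20. ]
plate centre est [542.2 355.4 175.3] [233.2 234.5] [392.7 139.8]
(array([621.3, 412.9, 177.7]), np.float64(5.830426261468336))
(array([584.2, 270.8, 179.4]), np.float64(7.708101085143028))
(array([461.8, 303.6, 180.3]), np.float64(4.4393963964405305))
```

{"method": "step_arm", "body": {"deltas": [0, 0, 0.1, 0.5, 0, 0, 0, 0, 0, 0, 1, 0, 0, 0, 0, 0, 0, 1.5, 0, 0, 0, 0, 0, 0, 1.5, 0, 0, 0, 0, 0, 0, 1, 0, 0, 0, 0, 0, 0, 0.5, 0, 0, 0, 0, 0, 0, 0, 0, 0, 0, 0, 0, 0, 0, 0, 0, 0, 0, 0, 0, 0, 0, 0, 0]}}

```text
time_s: 16.1
eef_pos: [524.0, 361.2, 133.1]
orientation: [2.488, 1.918, 0.003]
wrist_force: [0.9, 0.1, -0.5]
width: 8.5
```

```bash
python3 go.py 524 361 127 -0.256; python3 - <<'E'
from h import *
im=vision.get_image("wrist");cv2.imwrite("pics/wa.png",cv2.resize(im[:,:,::-1],(800,500)))
im=vision.get_image("side");cv2.imwrite("pics/sa.png",cv2.resize(im[130:350,100:480,::-1],None,fx=2.1,fy=2.1))
im=vision.get_image("scene");cv2.imwrite("pics/ca.png",im[:,:,::-1])
E
```

```text
16.1 [523.965 361.198 133.149] q [ 0.55   0.19   1.296 -0.     1.654  0.807] w 8.480692793151064 F [ 0.874  0.086 -0.549]
[[ 0.254  0.967  0.001]
 [ 0.967 -0.254  0.001]
 [ 0.001  0.001 -1.   ]]
tool-shift cm [-0.019  0.008  0.615]
turn [ 0.001 -0.001 -0.001]
```

View pics/sa.png

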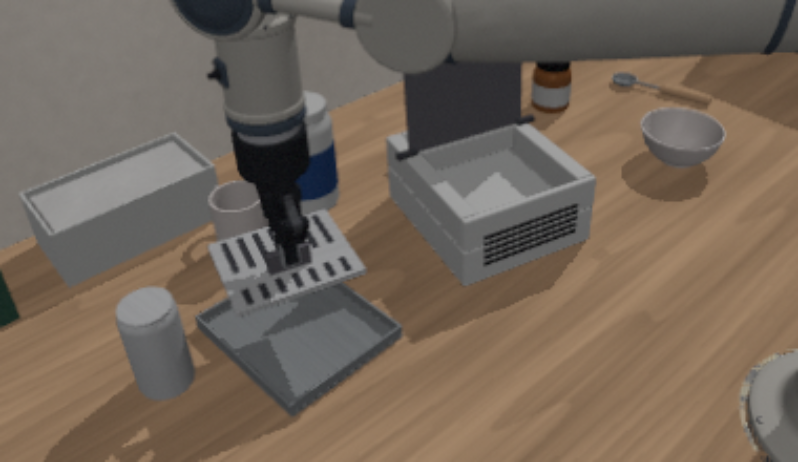

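View pics/ca.png

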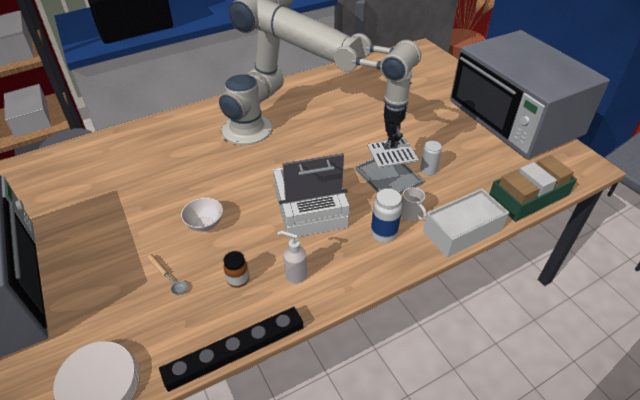

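View pics/wa.png

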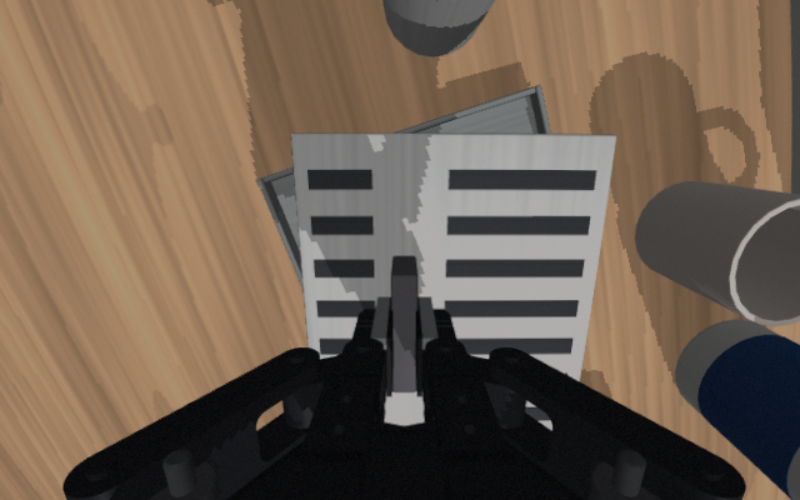

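```bash
python3 -c "
from station import r,order
print(r.sense()['qd'].round(4));print(order.finish_job())"
```

```text
[ 0.0012  0.0014  0.0039  0.0004 -0.0002  0.0014]
the job is handed in; nothing more can be done
None
```

I opened the flap by its bar handle and left it standing. I then gripped the filter's rib, slid the plate about 40 mm forward out from under the lip, lifted it out and carried it over the tray. I handed the job in at about 16 s, still holding the plate. No verdict was reported.

| Last checks | Reading |
|---|---|
| Flap angle, worked out from the tool position at release | about 1.63 rad; still standing in the later pictures |
| Plate centre | about (543, 355) mm |
| Tray centre, two estimates | (543, 356) and (544, 350) mm |
| Plate underside above the table | about 115 mm |
| Plate tilt | tool within 0.01 rad of vertical; plate looked level |
| Gripper opening | 8.5 mm, on the rib |
| Joint speeds | near zero |

In the last pictures the plate touches nothing. The crockery, bottles and can look to be where they started; I compared them by eye and did not measure them again.

- **Camera disagreement:** The scene and side cameras differed by about 14 mm in x when I assumed a height. I took positions by combining views and from the wrist camera instead.
- **Gripper opening:** It read 8.2 to 8.8 mm on parts given as 10 mm thick, both on the handle and on the rib. The pictures showed firm grasps.

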